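# Hang the tube rack on its two spring hooks

## Robot

A 7-joint arm with a two-finger parallel gripper is mounted at the origin on the work surface. World frame = base frame: x ahead of the robot, y to its left, z up, the work surface at z = 0. Lengths are in m, angles in rad, forces in N, time in s.
With the tool pointing down it reaches from about 0.425 to 1.025 m from the base axis. Payload 3.6 kg.
Tool frame: the origin (TCP) lies at the very end of the fingers, on their centre line; the grasp point (between the pads) lies 19 mm behind it (manip.grasp_offset is the distance from the TCP to the grasp point, in m); z points along the fingers, x is the direction in which the jaws open and shut, and the axes are right-handed (so a half turn about z gives the same grasp; the last joint's range is limited). The gripper opens to 85 mm and grips with 20 to 120 N. Pads are 22 mm wide; open, the fingers measure 114 mm over their backs; the gripper's body (76 mm by 85 mm) begins 54 mm behind the grasp point. The pads swing forward as they close: fully open they stand 13 mm farther back than shut.
Start: joints at [-1.435, 0.591, 0.048, 1.609, -0.033, 0.943, -0.034], TCP at [0.165, 0.706, 0.231] pointing down, gripper open.
Joint ranges: [-2.69, 2.69], [-0.47, 2.24], [-1.27, 1.36], [0.19, 2.51], [-1.53, 4.68], [0.08, 2.07], [-3.09, 3.09]. Speed limits (rad/s): [2.57, 2.57, 3.14, 3.14, 3.14, 3.14, 3.14].

## Interface

Orientations are given as [roll, pitch, yaw] about the fixed x, y, z axes, in that order (R = Rz(yaw) Ry(pitch) Rx(roll)).
In Python, from cell import readout, cams, manip, search_frame, landmark_of gives the robot as it stands.
- The arm moves only by the tool jog_arm, never from a script. Its argument "motion" is a list of rows, each a list of 4 numbers: the shift along the world's x, y, z in m, then the turn about the world's z in rad. In form: [[dx, dy, dz, spin], ...]. A call has exactly 8 rows; each row is the pose to reach, as a shift and turn from the pose commanded when the call began; what a row does not reach only later rows make up. A row lasts 1/12 s, in which the tool goes at most 41.7 mm and 7.16 degrees, less where a joint would pass 70% of its speed; a pose out of reach is approached as far as the arm can. A call with a gripper value outside its range is refused whole. "claw" is the closure, from 0 (fully open) to 1 (shut), set as the call begins (left out, the last holds). The fingers move at their own pace and stop on an object; "newtons" is the grip in N (left out, the last holds). Time passes only in rows, so rows that repeat a pose let the fingers close, or fill a call up. It gives the time, the measured TCP pose, the force and the opening at its end, in the units of the state.
- readout.read_state(): the state, without advancing time (a new reading comes with each control period).
- cams.read_camera(name): name is "scene" or "top" or "wrist"; returns a dict with "pixels" (480x640x3 uint8, red, green, blue), "fx", "fy", "cx", "cy" (pixels), "k1" (the pictures are not rectified: a ray, as slopes to the right and down, at radius r is drawn at 1 + k1 r^2 times it, then the intrinsics apply), "R" (3x3) and "t" (3): a world point X has camera coordinates R X + t. Camera axes: x right, y down, z forward; pixel columns grow to the right and rows downward; lengths in m; the calibration is good to about 2 mm. A picture is of the moment at which its call begins. There is no depth.
- manip.sign_off(): hands the job in, once; it reports no verdict.
Trained networks look in a picture, given as the dict that the camera call returned (one of the last four; its "shot" number tells which), for a name from the list of things; names that differ only in an ending like _2 or _b are one class to them, and where a whole thing is asked for, a point or a joint stands for the part that bears it (a point fixed in the world has none). Each returns a list of dicts, best first, with "conf" (0 to 1); they miss things now and then, are a little off and sometimes report something else, mostly with a low value. They report only what shows in the picture. A call takes as long as a camera call.
- search_frame(picture, name): "at" ([column, row] in pixels, amid what is visible of it).
- landmark_of(picture, name): "at" ([column, row] in pixels: a listed point, or the origin of a listed thing).
The state is a dict: "time_s": time; "joint_pos": joint angles; "joint_velocities": joint speeds; "effort": joint torques, N m; "position": TCP position; "eef_rot": TCP orientation; "force": force on the tool from outside, world axes, zero at the start; "moment": the same for the moment, N m; "grip_width": finger opening in m.
Only numpy, scipy, OpenCV 4.12 (cv2) and the standard library are available. Lean on these libraries where they do the work, as an engineer would, in place of code of your own. Each camera call takes 0.05 s, during which the arm holds its last target.

## Task

Hang the empty tube rack by its carrying rod on the two spring hooks of the bench frame: press it gently down until the rod has snapped in under both red keepers, then, before letting go, tug it lightly upwards so that both keepers are felt to hold it at the same time. Then leave it hanging on both hooks and let go; never load a hook with more than about 20 N, and leave the bottle and the tip box alone.

Things in the scene. Friction and masses are not known exactly. Their poses are not given: they have to be found in the camera images.
- rack_grip (a point): Middle of the black grip sleeve (14 mm thick, 90 mm long along y) on the tube rack's carrying rod, on the rod's axis; free space around it and 56 mm below it. Axes: y along the rod, z up. The rod is 10 mm thick, 290 mm long, with end stops 18 mm across at y = -143 and +143 mm; its bare parts at |y| = 107 to 141 mm go into the hooks. Either way round is right.
- rack: The empty aluminium tube rack, standing on rubber feet on the bench; origin at the centre of its underside, 125 mm below the rod's axis, same axes as rack_grip. 76 mm deep (x), 214 mm wide (y): base plate, perforated deck 60 mm up, two cheeks 4 mm thick at y = -105 and +105 mm that carry the rod. Mass 0.3 to 0.6 kg, mostly low down.
- frame: Bench frame, fixed; origin on the bench 152 mm below hooks_mid, same axes. Two posts 208 mm tall at y = -180 and +180 mm, x = 77 mm; clamped between them a 12 mm cross rod along y at x = 64 mm, about 172 mm up; on it two blue boss heads (28 mm wide, x = 37 to 77 mm) at y = -125 and +125 mm, each holding one spring hook that reaches out towards -x. The hooks' inner faces are 238 mm apart.
- hooks_mid (a point): Where the middle of the rod would be, hung, if cross rod and hooks were set exactly. Fixed to the frame's posts: it does not follow how the cross rod is clamped. y runs from right hook to left, x back to the cross rod, z up. Hooks at y = -125 and +125 mm. The cross rod is clamped by hand up to 15 mm higher or lower, each hook in it another 4 mm up or down: the seats must be felt.
- left_place (a point): Nominal place of the rod's axis seated in the left hook (true height up to 19 mm off). A hook is dark flat steel 12 mm wide, open upwards: flat seat, front wall 7 mm in front of (-x) the seated axis, back wall 7 to 11 mm behind it, flared lips rising to 34 mm (front) and 38 mm (back) above the seated axis, mouth 18 mm to the front and 20 mm to the back. Seat and walls are rigid.
- right_place (a point): The same for the right hook. In each hook a red sprung keeper is hinged on the back wall 26 mm above the seated rod's axis and slopes down to the front across the pocket. The rod meets it about 25 mm above its seat and must push it down with 4 to 11 N per hook, more than the rack's weight; some 6 mm above the seat it is past and the keeper springs shut over it.
- keepers_mid (a point): Point half-way between the hinges of the two red keepers as nominally set (heights off like the seats), 26 mm above and 9 mm behind hooks_mid. A shut keeper does not yield upwards: pulled up, the snapped-in rod has 10 to 15 mm of free play above its seat, then the keeper holds it rigidly. Since the hooks' heights differ, one keeper may take the load before the other.
- bottle: Glass bottle with a blue cap, 56 mm across, 105 mm tall, standing on the bench; origin at the centre of its underside. A bystander.
- tipbox: Yellow and orange pipette tip box, 80 x 118 x 65 mm; origin at the centre of its underside. A bystander.

How it is judged:
On the way:
1. the rack, held by its rod, is tugged upwards against both shut keepers at once (each keeper holds it down with more than 2 N for 0.2 s) (contact force between each of keeper_left, keeper_right and rack above 2 N and value of joint each of keeper_left, keeper_right below 0.08 rad and z of each of hook_left_c0, hook_right_c0 in the frame of rack_grip above -0.025 m and contact force between the fingers and rack above 1 N), for 0.2 s.
At the end, for the whole second after the job is handed in: the rod rests on the seats of both hooks (more than 0.5 N on each) under both shut keepers, the rack hangs upright (within 0.2 rad) and at rest (contact force between each of hook_left_c0, hook_right_c0 and rack above 0.5 N and value of joint each of keeper_left, keeper_right below 0.15 rad and z of each of hook_left_c0, hook_right_c0 in the frame of rack_grip above -0.0095 m and angle between rack's own z axis and vertical below 0.2 rad and linear speed of rack below 0.02 m/s); the robot touches nothing.
It fails at once if the left hook is loaded with more than 20 N (contact force between hook_left and rack above 20 N).
It fails at once if the right hook is loaded with more than 20 N (contact force between hook_right and rack above 20 N).
It fails at once if the bottle is moved by more than 20 mm (distance of bottle from where it was at the start of the episode above 0.02 m).
It fails at once if the tipbox is moved by more than 20 mm (distance of tipbox from where it was at the start of the episode above 0.02 m).
It also fails if it takes over 66 s, if anything falls off the work surface, if the arm or the gripper's body presses on something with over 40 N, if the wrist force passes 120 N, or if a joint passes its speed limit or range.

## Working session

There is one attempt and no reset: what is moved stays moved. The work goes in short steps, Python scripts to look and compute and a tool call to move; the robot and the scene stay as the last step left them, time stands still between calls to the robot, and variables do not carry over. Pictures are saved under pics/ and viewed, and the job is handed in when it is done.

Besides the shell and the picture viewer there is one more tool, called after ">>>" by a JSON object that holds its "name" and its "arguments". jog_arm: Moves the arm, as the interface text tells. Its arguments: {"type":"object","properties":{"motion":{"type":"array","items":{"type":"array","items":{"type":"number"}}},"claw":{"type":"number"},"newtons":{"type":"number"}},"required":["motion"]}

```bash
ls; mkdir -p pics
cat > h.py <<'E'
import numpy as np,cv2
from cell import readout,cams,manip,search_frame,landmark_of
def cam(n,save=None):
    p=cams.read_camera(n)
    if save: cv2.imwrite('pics/'+save+'.png',cv2.cvtColor(p['pixels'],cv2.COLOR_RGB2BGR))
    return p
def ray(p,at):
    d=np.array([(at[0]-p['cx'])/p['fx'],(at[1]-p['cy'])/p['fy']]);u=d.copy()
    for _ in range(20): u=d/(1+p['k1']*(u@u))
    R=np.array(p['R']);t=np.array(p['t'])
    v=R.T@np.array([u[0],u[1],1]);return -R.T@t,v/np.linalg.norm(v)
def tri(obs):
    A=np.zeros((3,3));b=np.zeros(3)
    for p,at in obs:
        c,v=ray(p,at);M=np.eye(3)-np.outer(v,v);A+=M;b+=M@c
    X=np.linalg.solve(A,b)
    return X,[np.round(np.array(proj(p,X))-at,1).tolist() for p,at in obs]
def proj(p,X):
    q=np.array(p['R'])@X+np.array(p['t']);u=q[:2]/q[2];u=u*(1+p['k1']*(u@u))
    return [p['fx']*u[0]+p['cx'],p['fy']*u[1]+p['cy']]
def onz(p,at,z):
    c,v=ray(p,at);return c+v*(z-c[2])/v[2]
E
python3 - <<'E'
from h import *
s=readout.read_state();print(s)
P={n:cam(n,n+'0') for n in('scene','top','wrist')}
for n,p in P.items():
    c,v=ray(p,[320,240]);print(n,c,v,p['fx'],p['k1'])
    for k in ['rack_grip','rack','hooks_mid','frame','left_place','right_place','keepers_mid','bottle','tipbox']:
        print(n,k,[(np.round(d['at'],1).tolist(),round(d['conf'],2)) for d in landmark_of(p,k)[:2]])
E
```

```text
pics
{'time_s': 0.0, 'joint_pos': array([-1.4345068 ,  0.59210752,  0.04830993,  1.60984122, -0.03331326,
        0.94270607, -0.03373181]), 'joint_velocities': array([-2.87282752e-04,  9.98118911e-04,  2.76016798e-04,  2.59037210e-03,
        1.03255883e-03,  9.69238645e-06, -1.86713873e-04]), 'effort': array([-7.49789137e-05, -5.48686874e+01,  1.54661547e+00, -1.98116112e+01,
        9.41791513e-03,  8.91336909e-03,  1.70439460e-06]), 'position': array([0.16494136, 0.70512817, 0.2301425 ]), 'eef_rot': array([3.14147098e+00, 2.25366225e-03, 1.34103871e+00]), 'force': array([0.09214772, 0.3437219 , 0.72757771]), 'moment': array([0.03589992, 0.02004252, 0.04136826]), 'grip_width': 0.08543734099917459}
scene [1.06200799 0.72846194 0.93233374] [-0.41053335 -0.61800506 -0.67047156] 594.7571343162502 0.027961632795904835
scene rack_grip [([405.0, 310.9], 0.93), ([225.9, 322.5], 0.6)]
scene rack [([396.4, 352.2], 0.97), ([406.7, 312.8], 0.5)]
scene hooks_mid [([301.3, 197.6], 0.39)]
scene frame []
scene left_place [([302.9, 196.6], 0.6)]
scene right_place [([263.5, 136.8], 0.95)]
scene kee
[... 207 characters left out ...]
76 -0.99729046] 568.5213919064471 -0.16930822275724985
top rack_grip [([213.0, 256.7], 0.86), ([321.6, 341.2], 0.51)]
top rack [([224.8, 259.4], 0.58), ([339.5, 147.9], 0.36)]
top hooks_mid []
top frame [([509.6, 284.5], 0.55)]
top left_place [([391.9, 264.5], 0.8)]
top right_place [([512.5, 287.1], 0.98)]
top keepers_mid [([225.2, 259.5], 0.64)]
top bottle [([316.9, 341.9], 0.66)]
top tipbox [([340.7, 149.0], 0.72)]
wrist [0.08682974 0.72359839 0.372874  ] [ 0.32045689 -0.07710675 -0.94411966] 426.10192931780136 -0.06403365600601087
wrist rack_grip []
wrist rack []
wrist hooks_mid []
wrist frame []
wrist left_place []
wrist right_place []
wrist keepers_mid []
wrist bottle []
wrist tipbox []
```

View pics/scene0.png

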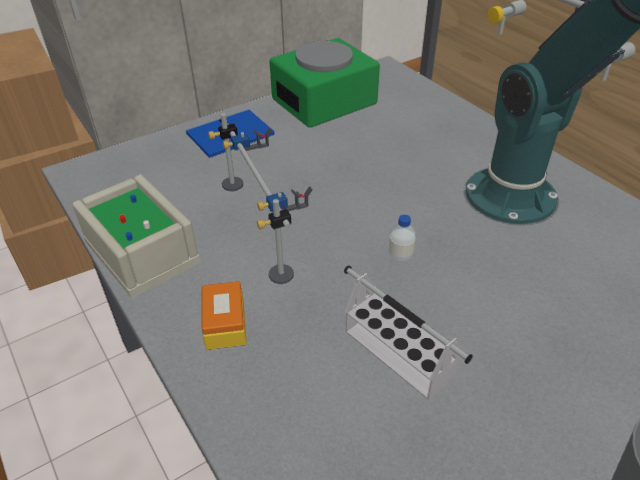

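View pics/top0.png

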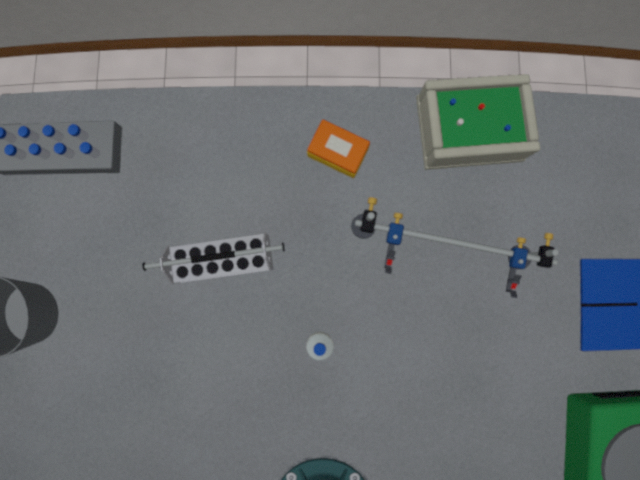

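Run:
```python
from h import *
P={n:cam(n) for n in('scene','top')}
s,t=P['scene'],P['top']
for k,a,b in [('grip',[405,310.9],[213,256.7]),('rack',[396.4,352.2],[224.8,259.4]),('left',[302.9,196.6],[391.9,264.5]),('right',[263.5,136.8],[512.5,287.1]),('bottle',[401.9,251.2],[316.9,341.9]),('tip',[227.2,325.4],[340.7,149])]:
    print(k,tri([(s,a),(t,b)]))
```

```text
grip (array([0.54945107, 0.22489352, 0.12384629]), [[-1.4, -0.0], [-0.8, 0.9]])
rack (array([5.50622983e-01, 2.21089314e-01, 1.81982953e-04]), [[-0.1, -0.0], [-0.1, 0.1]])
left (array([ 0.53585696, -0.1312966 ,  0.14786649]), [[-0.9, -0.1], [-0.6, 0.8]])
right (array([ 0.49270934, -0.37048057,  0.15631891]), [[-0.4, -0.1], [-0.3, 0.4]])
bottle (array([0.37022728, 0.01603319, 0.01352259]), [[-1.0, 0.0], [-0.6, 0.8]])
tip (array([ 0.7950157 , -0.03140953, -0.00260586]), [[-3.9, -0.5], [-1.9, 2.9]])
```

The scene view shows the rack at right centre, its rod running from (348,270) to (468,359), with hooks at (303,197) and (263,140). The top view shows the rod from (144,266) to (283,247) and keepers at (389,261) and (514,286). I'll zoom in to refine these.

Run:
```python
import cv2,numpy as np
s=cv2.imread('pics/scene0.png');t=cv2.imread('pics/top0.png')
def z(im,x0,y0,x1,y1,f,n): cv2.imwrite('pics/'+n,cv2.resize(im[y0:y1,x0:x1],None,fx=f,fy=f,interpolation=cv2.INTER_CUBIC))
z(s,200,100,340,290,3,'zs_f.png'); z(t,340,185,570,305,3.4,'zt_f.png')
z(s,330,255,490,400,4,'zs_r.png'); z(t,130,220,300,300,4.5,'zt_r.png')
```

```text
(no output)
```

View pics/zs_f.png

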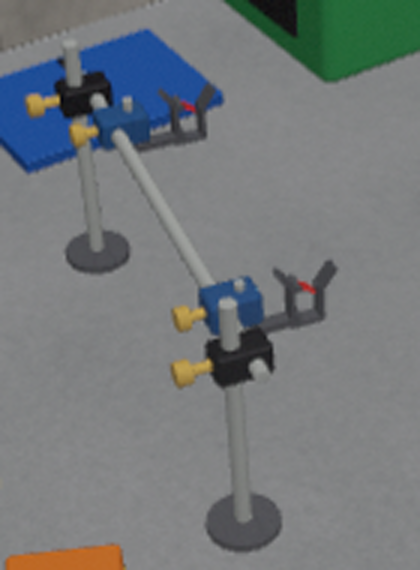

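View pics/zt_f.png

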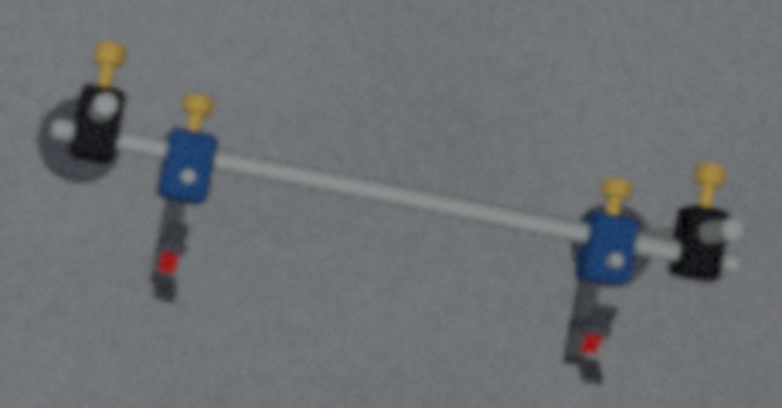

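View pics/zs_r.png

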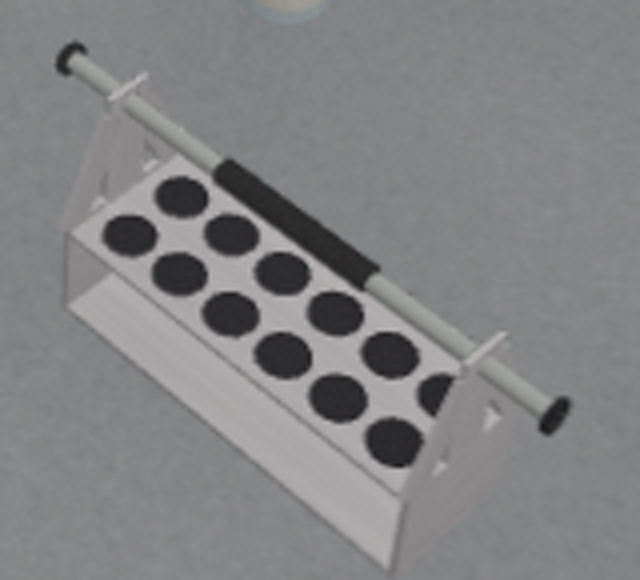

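View pics/zt_r.png

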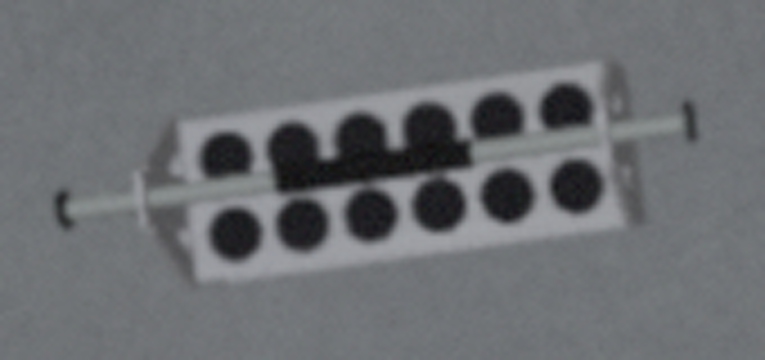

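Run:
```python
from h import *
s,t=cam('scene'),cam('top')
S=lambda x,y:[x/3+200,y/3+100]
T=lambda x,y:[x/3.4+340,y/3.4+185]
g={}
for k,a,b in [('endR',[347.8,269.8],[283.3,246.9]),('endL',[468.5,358.8],[144.2,266.2]),
 ('discL',S(243,522),T(80,138)),('discR',S(97,250),T(608,247)),
 ('topL',S(228,305),T(105,104)),('topR',S(70,45),T(732,229)),
 ('keepL',S(306,287),T(167,263)),('keepR',S(188,106),T(591,343)),
 ('bossL',S(240,284),T(188,176)),('bossR',S(127,103),T(615,260))]:
    X,e=tri([(s,a),(t,b)]);g[k]=X;print(k,np.round(X,4),e)
d=g['endL']-g['endR'];print('rod',np.linalg.norm(d),np.arctan2(-d[0],d[1]),(g['endL']+g['endR'])/2)
for a,b in[('discL','discR'),('topL','topR'),('keepL','keepR')]:
    d=g[a]-g[b];print(a,np.linalg.norm(d),np.arctan2(-d[0],d[1]),(g[a]+g[b])/2)
for a in ['discL','discR']:print(onz(s,S(243,522) if a=='discL' else S(97,250),0.003),)
```

```text
endR [0.5711 0.0827 0.1228] [[-0.7, -0.0], [-0.4, 0.5]]
endL [0.5299 0.3657 0.1247] [[-0.7, 0.0], [-0.4, 0.4]]
discL [ 0.6266 -0.086   0.0024] [[-0.7, -0.1], [-0.4, 0.6]]
discR [ 0.5585 -0.438   0.0041] [[0.1, 0.0], [0.1, -0.1]]
topL [ 0.6255 -0.0858  0.2041] [[-0.7, -0.1], [-0.4, 0.6]]
topR [ 0.5586 -0.4404  0.2037] [[-0.6, -0.1], [-0.4, 0.6]]
keepL [ 0.5405 -0.1255  0.1561] [[-0.5, -0.0], [-0.3, 0.4]]
keepR [ 0.4947 -0.3714  0.1607] [[-0.6, -0.1], [-0.4, 0.6]]
bossL [ 0.5886 -0.1351  0.1738] [[-0.7, -0.1], [-0.4, 0.6]]
bossR [ 0.5424 -0.3815  0.1752] [[-0.4, -0.1], [-0.3, 0.4]]
rod 0.2859796742847139 0.14432870288054112 [0.55049324 0.22417717 0.12374301]
discL 0.3586308480253538 -0.19117990970219242 [ 0.59252874 -0.26199662  0.00326249]
topL 0.36083076970583716 -0.186649007409266 [ 0.59204801 -0.26308291  0.20392361]
keepL 0.2502085435253515 -0.1841214737033952 [ 0.51760402 -0.2484253   0.15839486]
[ 0.62575405 -0.08437924  0.003     ]
[ 0.55804815 -0.43973615  0.003     ]
```

The fits agree with the given sizes: rod 0.286 m between stops at z about 0.124, posts 0.36 m apart, and keepers 0.250 m apart. I'm moving to the rack.

>>> {"name": "jog_arm", "arguments": {"motion": [[0.024,-0.03,0,-0.075],[0.048,-0.06,0,-0.15],[0.072,-0.09,0,-0.225],[0.096,-0.12,0,-0.3],[0.12,-0.15,0,-0.375],[0.144,-0.18,0,-0.45],[0.168,-0.21,0,-0.525],[0.192,-0.24,0,-0.6]], "claw": 0, "newtons": 40}}

```text
time_s: 2.37
position: [0.3581, 0.4645, 0.2316]
eef_rot: [-3.141, -0.001, 0.738]
force: [0.9, 0.9, -0.2]
grip_width: 0.0857
```

>>> {"name": "jog_arm", "arguments": {"motion": [[0.024,-0.03,0,-0.075],[0.048,-0.06,0,-0.15],[0.072,-0.09,0,-0.225],[0.097,-0.12,0,-0.3],[0.121,-0.15,0,-0.375],[0.145,-0.181,0,-0.45],[0.169,-0.211,0,-0.525],[0.193,-0.241,0,-0.597]]}}

```text
time_s: 3.03
position: [0.5512, 0.2234, 0.2316]
eef_rot: [-3.141, -0.001, 0.141]
force: [0.9, 0.8, 0.8]
grip_width: 0.0854
```

Run:
```python
from h import *
p=cam('wrist','w1');s=readout.read_state();print(s['time_s'],s['position'],s['eef_rot'],s['force'])
for X in ([0.5711,0.0827,0.1228],[0.5299,0.3657,0.1247],[.5505,.2242,.1245]): print(proj(p,np.array(X)))
for k in ['rack_grip','rack']: print(k,landmark_of(p,k)[:2])
```

```text
3.0833 [0.55739552 0.21412928 0.23259845] [ 3.13532749 -0.00705158  0.1269275 ] [ 3.8759988  -4.92251157  1.62156881]
[np.float64(319.569936410786), np.float64(414.60830250155107)]
[np.float64(317.09954428848573), np.float64(-30.81494976160735)]
[np.float64(318.4973003348527), np.float64(229.28152289328293)]
rack_grip [{'at': [319.4, 231.9], 'conf': 0.79}, {'at': [117.5, 362.6], 'conf': 0.54}]
rack [{'at': [318.8, 188.0], 'conf': 0.77}]
```

View pics/w1.png

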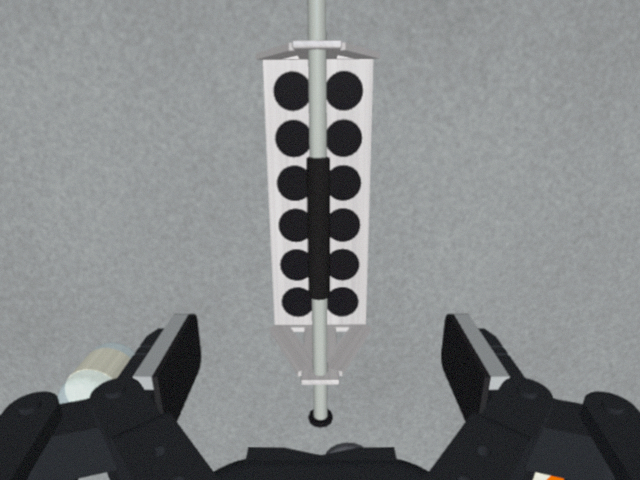

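The wrist view shows the rod vertical in the picture at column 318, with the sleeve at rows 157–298 and the end stop at (320,417). The projections agree to about 3 px, so I'm descending and gripping.

>>> {"name": "jog_arm", "arguments": {"motion": [[0,0,-0.02,0],[0,0,-0.045,0],[0,0,-0.07,0],[0,0,-0.09,0],[0,0,-0.108,0],[0,0,-0.118,0],[0,0,-0.125,0],[0,0,-0.125,0]]}}

```text
time_s: 3.85
position: [0.5491, 0.2257, 0.1052]
eef_rot: [3.142, 0.002, 0.145]
force: [-1.1, 0.2, 0.4]
grip_width: 0.0852
```

>>> {"name": "jog_arm", "arguments": {"motion": [[0,0,0,0],[0,0,0,0],[0,0,0,0],[0,0,0,0],[0,0,0,0],[0,0,0,0],[0,0,0,0],[0,0,0,0]], "claw": 1, "newtons": 60}}

```text
time_s: 4.52
position: [0.5501, 0.225, 0.1069]
eef_rot: [-3.141, 0.0, 0.144]
force: [-1.6, 0.3, 6.0]
grip_width: 0.0121
```

Run:
```python
from h import *
p=cam('scene','s2');s=readout.read_state();print(s['time_s'],s['position'],s['eef_rot'],s['force'],s['moment'],s['grip_width'])
```

```text
4.5667 [0.55005202 0.22498254 0.10683214] [-3.14126153e+00  1.91421348e-04  1.44097633e-01] [-1.9450962  -0.76762281  5.85320376] [-0.01270015  0.34040877  0.02589763] 0.012135094187662286
```

View pics/s2.png

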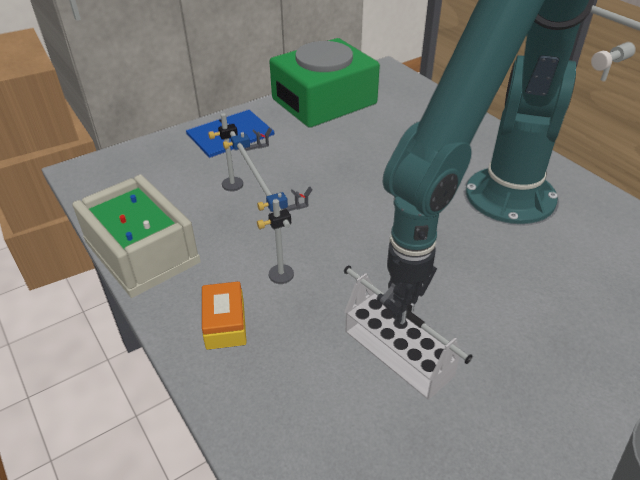

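The sleeve is gripped (12 mm opening) and the bystanders are clear. I'm lifting.

>>> {"name": "jog_arm", "arguments": {"motion": [[0,0,0.005,0],[0,0,0.02,0],[0,0,0.045,0],[0,0,0.075,0],[0,0,0.105,0],[0,0,0.13,0],[0,0,0.15,0],[0,0,0.16,0]]}}

```text
time_s: 5.23
position: [0.5508, 0.225, 0.2684]
eef_rot: [-3.141, -0.003, 0.144]
force: [1.2, 0.8, -4.9]
grip_width: 0.0117
```

>>> {"name": "jog_arm", "arguments": {"motion": [[0,0,0.015,0],[0,0,0.03,0],[0,0,0.042,0],[0,0,0.045,0],[0,0,0.045,0],[0,0,0.045,0],[0,0,0.045,0],[0,0,0.045,0]]}}

```text
time_s: 5.9
position: [0.5494, 0.2248, 0.31]
eef_rot: [3.141, 0.002, 0.144]
force: [0.1, 0.0, -5.0]
grip_width: 0.012
```

Run:
```python
from h import *
p=cam('wrist','w3');s=readout.read_state();print(s['time_s'],s['position'],s['eef_rot'],s['force'],s['moment'],s['grip_width'])
print(landmark_of(p,'rack_grip')[:2])
```

```text
5.95 [0.54957639 0.22474451 0.31025241] [3.14082967e+00 1.83237811e-03 1.43987817e-01] [ 0.59231015  0.38932062 -4.54364888] [ 0.00118163 -0.04506758 -0.0005809 ] 0.011886280706759728
[{'at': [320.5, 347.1], 'conf': 0.79}]
```

View pics/w3.png

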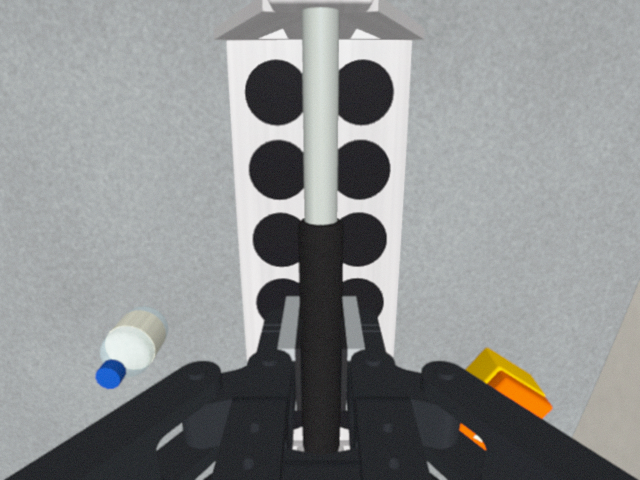

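>>> {"name": "jog_arm", "arguments": {"motion": [[-0.001,-0.01,0.01,-0.01],[-0.003,-0.035,0.015,-0.03],[-0.006,-0.068,0.02,-0.06],[-0.009,-0.102,0.02,-0.09],[-0.012,-0.137,0.02,-0.12],[-0.015,-0.172,0.02,-0.15],[-0.018,-0.207,0.02,-0.17],[-0.02,-0.242,0.02,-0.19]]}}

```text
time_s: 6.67
position: [0.5289, -0.0207, 0.3323]
eef_rot: [-3.141, -0.001, -0.049]
force: [0.4, -0.0, -4.8]
grip_width: 0.012
```

>>> {"name": "jog_arm", "arguments": {"motion": [[-0.003,-0.035,0,-0.02],[-0.006,-0.07,0,-0.04],[-0.009,-0.105,0,-0.065],[-0.012,-0.14,0,-0.09],[-0.015,-0.175,0,-0.115],[-0.017,-0.205,0,-0.13],[-0.019,-0.224,0,-0.141],[-0.019,-0.231,0,-0.141]]}}

```text
time_s: 7.33
position: [0.5083, -0.2546, 0.3328]
eef_rot: [3.138, -0.002, -0.196]
force: [-0.5, 0.2, -4.6]
grip_width: 0.0122
```

>>> {"name": "jog_arm", "arguments": {"motion": [[0,0,0,0],[0,0,-0.005,0],[0,0,-0.01,0],[0,0,-0.015,0],[0,0,-0.02,0],[0,0,-0.02,0],[0,0,-0.02,0],[0,0,-0.02,0]]}}

```text
time_s: 8.0
position: [0.5113, -0.2478, 0.3113]
eef_rot: [3.141, -0.0, -0.186]
force: [-0.1, -0.3, -3.8]
grip_width: 0.0123
```

Run:
```python
from h import *
p=cam('scene','s4');q=cam('top','t4');w=cam('wrist','w4');s=readout.read_state();print(s['time_s'],s['position'],s['eef_rot'],s['force'],s['moment'],s['grip_width'])
def z(im,x0,y0,x1,y1,f,n): cv2.imwrite('pics/'+n,cv2.resize(cv2.imread('pics/'+im)[y0:y1,x0:x1],None,fx=f,fy=f,interpolation=cv2.INTER_CUBIC))
z('s4.png',180,20,350,220,3,'zs4.png');z('t4.png',340,160,600,340,3,'zt4.png')
pos=s['position'];gp=pos+[0,0,.019];yw=s['eef_rot'][2]
ey=np.array([-np.sin(yw),np.cos(yw),0])
for n,c in(('s',p),('t',q),('w',w)):
  for d in(-.145,.145,0): print(n,d,np.round(proj(c,gp+d*ey),1))
```

```text
8.15 [ 0.51137239 -0.24815789  0.31160146] [ 3.14139835e+00 -6.05783185e-04 -1.86891282e-01] [ 1.05590390e-03 -3.77584554e-01 -4.45155221e+00] [-0.01994559 -0.00993505 -0.01572774] 0.011474294004823051
s -0.145 [256.   63.9]
s 0.145 [305.5 127.6]
s 0 [278.8  93.2]
t -0.145 [557.3 293.2]
t 0.145 [388.9 260.5]
t 0 [474.8 277.2]
w -0.145 [319.3 609.3]
w 0.145 [ 318.5 -174.5]
w 0 [318.9 346.2]
```

View pics/zs4.png

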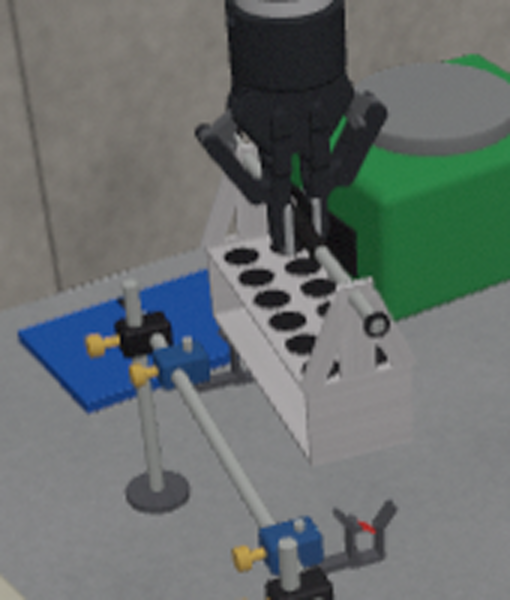

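View pics/zt4.png

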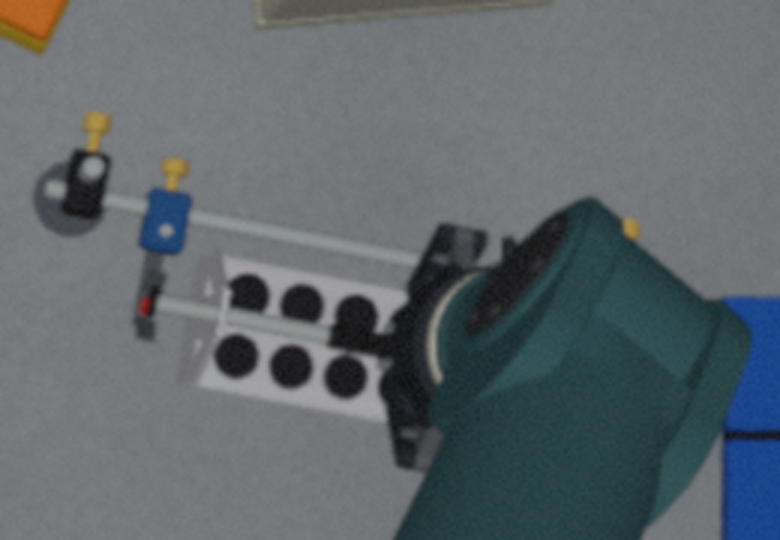

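View pics/w4.png

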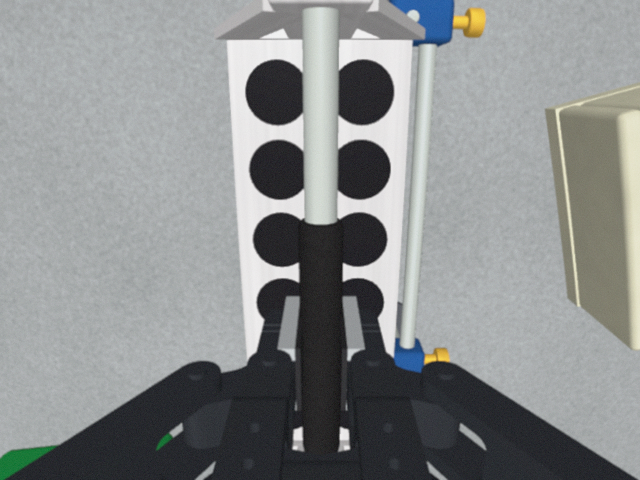

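Predicted left rod end (305.5,127.6) and the seen one (305.3,127.7) agree. I'm lowering to just above the hook mouths.

>>> {"name": "jog_arm", "arguments": {"motion": [[0,0,-0.01,0],[0,0,-0.03,0],[0,0,-0.05,0],[0,0,-0.07,0],[0,0,-0.09,0],[0,0,-0.105,0],[0,0,-0.115,0],[0,0,-0.116,0]]}}

```text
time_s: 8.82
position: [0.5099, -0.2473, 0.193]
eef_rot: [-3.141, 0.004, -0.187]
force: [0.3, 0.9, -5.0]
grip_width: 0.012
```

Run:
```python
from h import *
p=cam('scene','s5');q=cam('top','t5');s=readout.read_state();print(s['time_s'],s['position'],s['eef_rot'],s['force'],s['moment'],s['grip_width'])
def z(im,x0,y0,x1,y1,f,n): cv2.imwrite('pics/'+n,cv2.resize(cv2.imread('pics/'+im)[y0:y1,x0:x1],None,fx=f,fy=f,interpolation=cv2.INTER_CUBIC))
z('s5.png',180,60,350,230,3.5,'zs5.png');z('t5.png',340,180,480,320,4,'zt5.png')
```

```text
8.9167 [ 0.51120645 -0.24824852  0.19512588] [ 3.14135711e+00  3.10769522e-04 -1.87163729e-01] [ 0.51945352 -0.1029649  -4.31164828] [-8.92314789e-05 -1.37051167e-02 -6.66143147e-02] 0.012137091865732922
```

View pics/zs5.png

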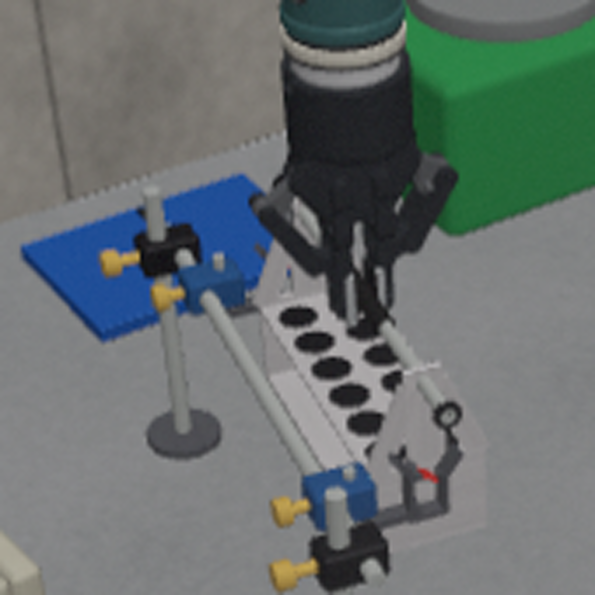

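View pics/zt5.png

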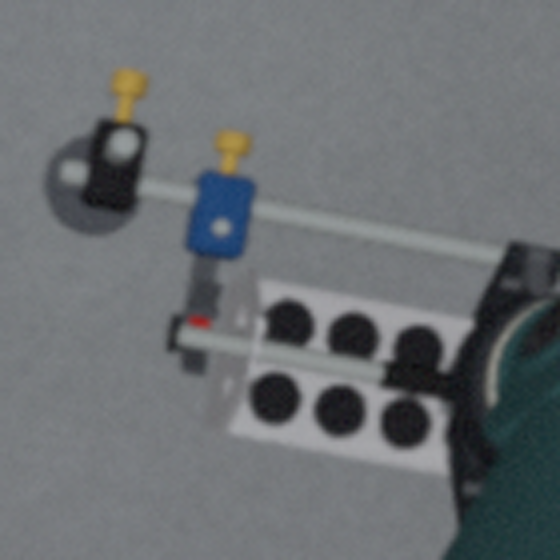

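>>> {"name": "jog_arm", "arguments": {"motion": [[0.002,0,-0.003,0],[0.004,-0.001,-0.01,0],[0.006,-0.001,-0.018,0],[0.006,-0.001,-0.026,0],[0.006,-0.001,-0.033,0],[0.006,-0.001,-0.038,0],[0.006,-0.001,-0.04,0],[0.006,-0.001,-0.04,0]]}}

```text
time_s: 9.58
position: [0.5165, -0.2488, 0.1545]
eef_rot: [-3.141, 0.002, -0.187]
force: [-0.5, -0.3, -5.0]
grip_width: 0.0119
```

Run:
```python
from h import *
p=cam('scene','s6');s=readout.read_state();print(s['time_s'],s['position'],s['eef_rot'],s['force'],s['moment'],s['grip_width'])
def z(im,x0,y0,x1,y1,f,n): cv2.imwrite('pics/'+n,cv2.resize(cv2.imread('pics/'+im)[y0:y1,x0:x1],None,fx=f,fy=f,interpolation=cv2.INTER_CUBIC))
z('s6.png',230,110,340,230,5,'zs6.png')
```

```text
9.6333 [ 0.51688828 -0.24907203  0.15496196] [-3.14157657e+00  6.84241459e-04 -1.87244131e-01] [ 0.05384795 -0.47491451 -4.6625269 ] [-0.01278675 -0.0012754   0.01190256] 0.01235253052114266
```

View pics/zs6.png

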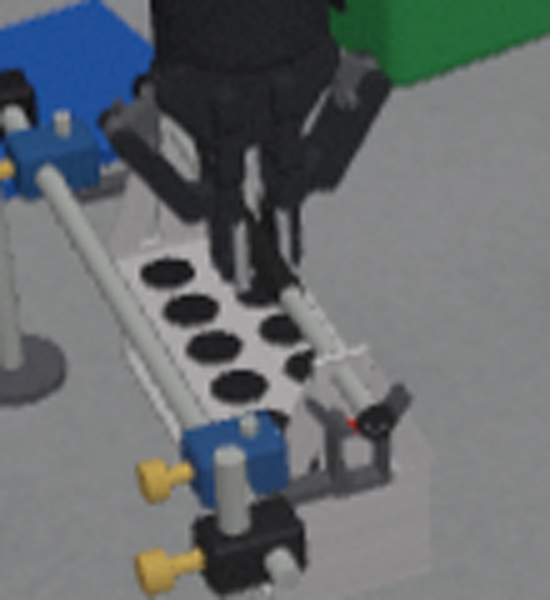

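The rod end at (305,194) is in the left hook's mouth, right above the keeper. I'm descending slowly and watching the force.

>>> {"name": "jog_arm", "arguments": {"motion": [[0,0,-0.001,0],[0,0,-0.002,0],[0,0,-0.003,0],[0,0,-0.004,0],[0,0,-0.005,0],[0,0,-0.006,0],[0,0,-0.006,0],[0,0,-0.006,0]]}}

```text
time_s: 10.3
position: [0.5171, -0.2491, 0.1493]
eef_rot: [3.142, 0.0, -0.187]
force: [-0.3, -0.0, -3.3]
grip_width: 0.0121
```

```bash
cat > st.py <<'E'
from h import *
s=readout.read_state();print(s['time_s'],s['position'].round(4),s['eef_rot'].round(3),s['force'].round(1),s['moment'].round(3),s['grip_width'].round(4))
E
python3 st.py
```

```text
Traceback (most recent call last):
  File "st.py", line 2, in <module>
    s=readout.read_state();print(s['time_s'],s['position'].round(4),s['eef_rot'].round(3),s['force'].round(1),s['moment'].round(3),s['grip_width'].round(4))
                                                                                                                                   ^^^^^^^^^^^^^^^^^^^^^
AttributeError: 'float' object has no attribute 'round'
```

```bash
sed -i "s/,s\['grip_width'\].round(4)/,s['grip_width']/" st.py; python3 st.py
```

```text
10.3 [ 0.5171 -0.2491  0.1493] [ 3.142  0.    -0.187] [-0.3 -0.  -3.3] [-0.045  0.122  0.007] 0.012100014620852625
```

>>> {"name": "jog_arm", "arguments": {"motion": [[0,0,-0.001,0],[0,0,-0.002,0],[0,0,-0.003,0],[0,0,-0.003,0],[0,0,-0.003,0],[0,0,-0.003,0],[0,0,-0.003,0],[0,0,-0.003,0]]}}

```text
time_s: 10.97
position: [0.5174, -0.2492, 0.1483]
eef_rot: [-3.14, -0.001, -0.187]
force: [-4.2, 2.7, 10.5]
grip_width: 0.0122
```

```bash
python3 st.py
```

```text
10.9667 [ 0.5174 -0.2492  0.1483] [-3.14e+00 -1.00e-03 -1.87e-01] [-4.2  2.7 10.5] [0.547 0.671 0.   ] 0.012217092558351513
```

>>> {"name": "jog_arm", "arguments": {"motion": [[0,0,-0.0005,0],[0,0,-0.001,0],[0,0,-0.001,0],[0,0,-0.001,0],[0,0,-0.001,0],[0,0,-0.001,0],[0,0,-0.001,0],[0,0,-0.001,0]]}}

```text
time_s: 11.63
position: [0.5176, -0.2492, 0.1479]
eef_rot: [-3.14, -0.002, -0.187]
force: [-4.1, 4.0, 15.6]
grip_width: 0.0119
```

```bash
python3 st.py;python3 - <<'E'
from h import *
p=cam('scene','s7')
def z(im,x0,y0,x1,y1,f,n): cv2.imwrite('pics/'+n,cv2.resize(cv2.imread('pics/'+im)[y0:y1,x0:x1],None,fx=f,fy=f,interpolation=cv2.INTER_CUBIC))
z('s7.png',250,110,330,220,6,'zs7.png')
E
```

```text
11.6333 [ 0.5176 -0.2492  0.1479] [-3.14e+00 -2.00e-03 -1.87e-01] [-4.1  4.  15.6] [0.624 0.887 0.004] 0.011938811341649133
```

View pics/zs7.png

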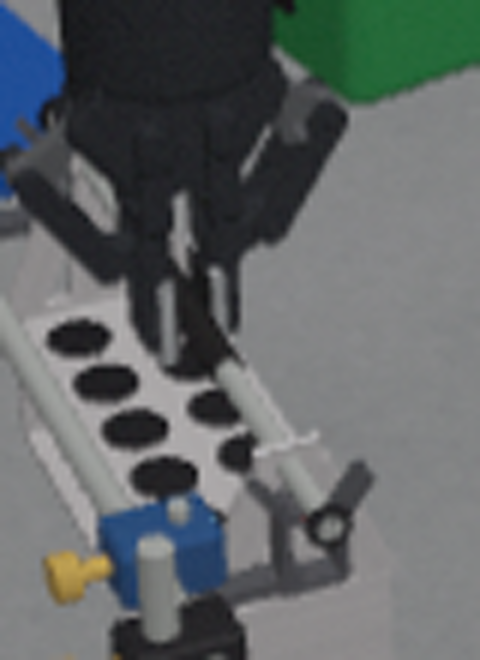

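Contact is balanced (the moments are explained by the side forces), at about 20 N in total. That fits two keeper preloads, and the rod sits in mid-pocket. I'm going on in small steps.

>>> {"name": "jog_arm", "arguments": {"motion": [[0,0,-0.0005,0],[0,0,-0.001,0],[0,0,-0.001,0],[0,0,-0.001,0],[0,0,-0.001,0],[0,0,-0.001,0],[0,0,-0.001,0],[0,0,-0.001,0]]}}

```text
time_s: 12.35
position: [0.5162, -0.2491, 0.1458]
eef_rot: [-3.14, 0.001, -0.189]
force: [-4.5, 2.8, 9.8]
grip_width: 0.012
```

```bash
python3 st.py
```

```text
12.35 [ 0.5162 -0.2491  0.1458] [-3.14e+00  1.00e-03 -1.89e-01] [-4.5  2.8  9.8] [ 0.513  0.881 -0.221] 0.011985744448172077
```

The keepers are yielding, so I'm continuing.

>>> {"name": "jog_arm", "arguments": {"motion": [[0,0,-0.0005,0],[0,0,-0.001,0],[0,0,-0.0015,0],[0,0,-0.002,0],[0,0,-0.002,0],[0,0,-0.002,0],[0,0,-0.002,0],[0,0,-0.002,0]]}}

```text
time_s: 13.02
position: [0.5158, -0.249, 0.1434]
eef_rot: [-3.14, 0.002, -0.189]
force: [-4.3, 1.5, 6.2]
grip_width: 0.0124
```

```bash
python3 st.py
```

```text
13.0167 [ 0.5158 -0.249   0.1434] [-3.14e+00  2.00e-03 -1.89e-01] [-4.3  1.5  6.2] [ 0.602  0.875 -0.173] 0.012421795898642377
```

>>> {"name": "jog_arm", "arguments": {"motion": [[0,0,-0.0005,0],[0,0,-0.001,0],[0,0,-0.0015,0],[0,0,-0.002,0],[0,0,-0.002,0],[0,0,-0.002,0],[0,0,-0.002,0],[0,0,-0.002,0]]}}

```text
time_s: 13.68
position: [0.5159, -0.249, 0.1412]
eef_rot: [-3.14, 0.002, -0.189]
force: [-4.4, 1.1, 6.0]
grip_width: 0.0122
```

```bash
python3 st.py
```

```text
13.6833 [ 0.5159 -0.249   0.1412] [-3.14e+00  2.00e-03 -1.89e-01] [-4.4  1.1  6. ] [ 0.61   0.724 -0.193] 0.012197887568767843
```

>>> {"name": "jog_arm", "arguments": {"motion": [[0,0,-0.0005,0],[0,0,-0.001,0],[0,0,-0.0015,0],[0,0,-0.002,0],[0,0,-0.002,0],[0,0,-0.002,0],[0,0,-0.002,0],[0,0,-0.002,0]]}}

```text
time_s: 14.35
position: [0.5172, -0.2491, 0.1381]
eef_rot: [3.141, 0.0, -0.186]
force: [-1.1, -0.2, -1.3]
grip_width: 0.0118
```

```bash
python3 st.py
```

```text
14.35 [ 0.5172 -0.2491  0.1381] [ 3.141  0.    -0.186] [-1.1 -0.2 -1.3] [0.283 0.24  0.185] 0.011812800616629131
```

```bash
python3 - <<'E'
from h import *
p=cam('scene','s8')
def z(im,x0,y0,x1,y1,f,n): cv2.imwrite('pics/'+n,cv2.resize(cv2.imread('pics/'+im)[y0:y1,x0:x1],None,fx=f,fy=f,interpolation=cv2.INTER_CUBIC))
z('s8.png',250,110,330,220,6,'zs8.png')
E
python3 st.py
```

```text
14.4 [ 0.5172 -0.2491  0.1382] [ 3.141  0.    -0.186] [-1.7 -1.4 -1.4] [0.314 0.309 0.229] 0.012179658727685835
```

View pics/zs8.png

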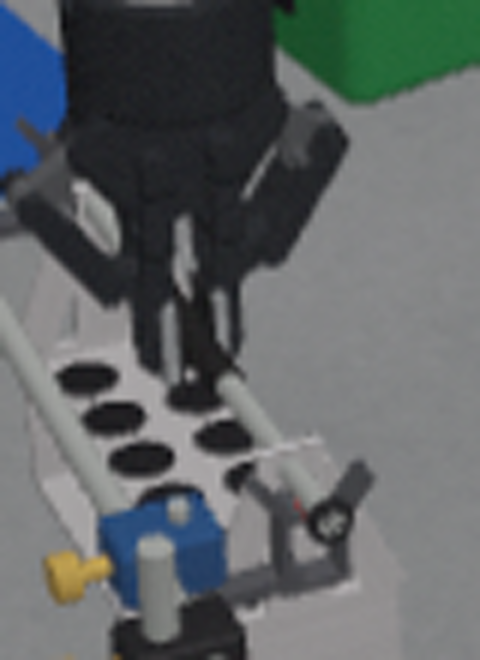

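The left rod end stayed put at (305,197) while the deck's right side dropped. So the right side has gone in, the left is still on its keeper, and the rod is pivoting in the pads. I'll work out both heights.

Run:
```python
from h import *
p=cam('scene');yw=-.187
O=np.array([.5165,-.2485,0]);ex=np.array([np.cos(yw),np.sin(yw),0]);ey=np.array([-np.sin(yw),np.cos(yw),0])
def pl(at,y):
    c,v=ray(p,at);l=(y-(c-O)@ey)/(v@ey);X=c+l*v;return np.round([(X-O)@ex*1e3,X[2]*1e3],1)
Z=lambda x,y:[x/6+250,y/6+110]
print('rod end now',pl(Z(331,520),.146),'before(s7)',pl(Z(328,525),.146))
s6=lambda x,y:[x/5+230,y/5+110]
print('rod s6 (true z .174)',pl(s6(374,420),.146))
for n,q in dict(backtip=(252,475),fronttip=(368,465),backcorner=(285,510),frontcorner=(340,515),botfront=(345,577),botback=(280,590)).items(): print(n,pl(Z(*q),.131))
# keeper from zs_f : red
S=lambda x,y:[x/3+200,y/3+100]
print('keeper red L',pl(S(299,281),.125),pl(S(314,291),.125))
print('keeper red R',pl(S(181,102),-.125),pl(S(196,110),-.125))
for n,q in dict(Lfrontinner=(323,318),Lfrontlip=(331,265),Lbacklip=(278,271)).items(): print(n,pl(S(*q),.131))
for n,q in dict(Rfrontlip=(210,89),Rbacklip=(164,94),Rbot=(205,135)).items(): print(n,pl(S(*q),-.119))
```

```text
rod end now [  0.5 167.9] before(s7) [  1.7 166.1]
rod s6 (true z .174) [  1.2 175.1]
backtip [ 23.4 184.1]
fronttip [-19.8 175.1]
backcorner [ 11.9 165.2]
frontcorner [ -8.7 156.6]
botfront [ -9.9 128.2]
botback [ 15.  130.4]
keeper red L [  4.7 162.3] [ -6.4 149.9]
keeper red R [  5.4 165.1] [ -6.4 154.6]
Lfrontinner [-10.3 128.5]
Lfrontlip [-17.5 173.7]
Lbacklip [ 22.1 180.6]
Rfrontlip [-17.6 174.6]
Rbacklip [ 20.4 179.6]
Rbot [-10.4 133.6]
```

The left rod end is still 25 mm above its seat (about 0.142), on the unyielded keeper, and the right is nearly seated. Lowering further will load the left keeper against the right seat, so I'm going slowly.

>>> {"name": "jog_arm", "arguments": {"motion": [[0,0,-0.0005,0],[0,0,-0.001,0],[0,0,-0.0015,0],[0,0,-0.002,0],[0,0,-0.002,0],[0,0,-0.002,0],[0,0,-0.002,0],[0,0,-0.002,0]]}}

```text
time_s: 15.12
position: [0.5172, -0.249, 0.1364]
eef_rot: [-3.142, -0.0, -0.187]
force: [-2.7, 0.2, 0.4]
grip_width: 0.0121
```

```bash
python3 st.py
```

```text
15.1167 [ 0.5172 -0.249   0.1364] [-3.142 -0.    -0.187] [-2.7  0.2  0.4] [0.443 0.278 0.212] 0.012069985147947859
```

>>> {"name": "jog_arm", "arguments": {"motion": [[0,0,-0.0005,0],[0,0,-0.001,0],[0,0,-0.0015,0],[0,0,-0.0015,0],[0,0,-0.0015,0],[0,0,-0.0015,0],[0,0,-0.0015,0],[0,0,-0.0015,0]]}}

```text
time_s: 15.78
position: [0.5174, -0.2489, 0.1348]
eef_rot: [-3.141, -0.0, -0.187]
force: [-0.5, 1.1, 0.2]
grip_width: 0.0121
```

```bash
python3 st.py
```

```text
15.7833 [ 0.5174 -0.2489  0.1348] [-3.141 -0.    -0.187] [-0.5  1.1  0.2] [0.538 0.076 0.182] 0.012091435407113561
```

>>> {"name": "jog_arm", "arguments": {"motion": [[0,0,-0.0005,0],[0,0,-0.001,0],[0,0,-0.0015,0],[0,0,-0.0015,0],[0,0,-0.0015,0],[0,0,-0.0015,0],[0,0,-0.0015,0],[0,0,-0.0015,0]]}}

```text
time_s: 16.45
position: [0.5176, -0.2489, 0.1343]
eef_rot: [-3.141, -0.001, -0.187]
force: [-2.8, 2.7, 8.1]
grip_width: 0.0122
```

```bash
python3 st.py
python3 - <<'E'
from h import *
p=cam('scene','s9')
def z(im,x0,y0,x1,y1,f,n): cv2.imwrite('pics/'+n,cv2.resize(cv2.imread('pics/'+im)[y0:y1,x0:x1],None,fx=f,fy=f,interpolation=cv2.INTER_CUBIC))
z('s9.png',220,110,330,210,6,'zs9.png')
E
```

```text
16.45 [ 0.5176 -0.2489  0.1343] [-3.141e+00 -1.000e-03 -1.870e-01] [-2.8  2.7  8.1] [0.86  0.393 0.175] 0.012243298993101032
```

View pics/zs9.png

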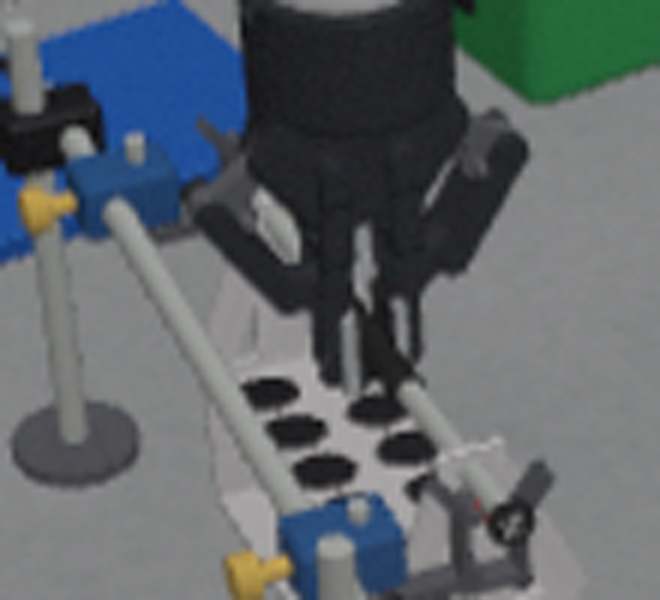

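Force now rises stiffly, so the right end is on its seat and the left end is still up. I'm pressing on with the load shared.

>>> {"name": "jog_arm", "arguments": {"motion": [[0,0,-0.0005,0],[0,0,-0.001,0],[0,0,-0.001,0],[0,0,-0.001,0],[0,0,-0.001,0],[0,0,-0.001,0],[0,0,-0.001,0],[0,0,-0.001,0]]}}

```text
time_s: 17.17
position: [0.5176, -0.2489, 0.1338]
eef_rot: [-3.14, -0.001, -0.187]
force: [-3.4, 3.2, 11.0]
grip_width: 0.0118
```

```bash
python3 st.py
```

```text
17.1667 [ 0.5176 -0.2489  0.1338] [-3.14e+00 -1.00e-03 -1.87e-01] [-3.4  3.2 11. ] [0.915 0.497 0.186] 0.011837821655407355
```

>>> {"name": "jog_arm", "arguments": {"motion": [[0,0,-0.0005,0],[0,0,-0.001,0],[0,0,-0.001,0],[0,0,-0.001,0],[0,0,-0.001,0],[0,0,-0.001,0],[0,0,-0.001,0],[0,0,-0.001,0]]}}

```text
time_s: 17.83
position: [0.5166, -0.2486, 0.1319]
eef_rot: [-3.141, 0.001, -0.186]
force: [-2.7, 2.1, 7.1]
grip_width: 0.0122
```

```bash
python3 st.py
```

```text
17.8333 [ 0.5166 -0.2486  0.1319] [-3.141e+00  1.000e-03 -1.860e-01] [-2.7  2.1  7.1] [0.67  0.575 0.344] 0.012194310646211109
```

The left keeper is yielding now.

>>> {"name": "jog_arm", "arguments": {"motion": [[0,0,-0.0005,0],[0,0,-0.001,0],[0,0,-0.0015,0],[0,0,-0.002,0],[0,0,-0.002,0],[0,0,-0.002,0],[0,0,-0.002,0],[0,0,-0.002,0]]}}

```text
time_s: 18.5
position: [0.5165, -0.2484, 0.1294]
eef_rot: [-3.141, 0.002, -0.186]
force: [-3.5, 2.6, 4.2]
grip_width: 0.0118
```

```bash
python3 st.py
```

```text
18.5 [ 0.5165 -0.2484  0.1294] [-3.141e+00  2.000e-03 -1.860e-01] [-3.5  2.6  4.2] [0.678 0.737 0.413] 0.011750657785708024
```

>>> {"name": "jog_arm", "arguments": {"motion": [[0,0,-0.0005,0],[0,0,-0.001,0],[0,0,-0.0015,0],[0,0,-0.0015,0],[0,0,-0.0015,0],[0,0,-0.0015,0],[0,0,-0.0015,0],[0,0,-0.0015,0]]}}

```text
time_s: 19.17
position: [0.5165, -0.2484, 0.1275]
eef_rot: [-3.141, 0.002, -0.186]
force: [-3.2, 3.9, 3.4]
grip_width: 0.0118
```

```bash
python3 st.py
```

```text
19.1667 [ 0.5165 -0.2484  0.1275] [-3.141e+00  2.000e-03 -1.860e-01] [-3.2  3.9  3.4] [0.611 0.694 0.342] 0.011824978109098636
```

>>> {"name": "jog_arm", "arguments": {"motion": [[0,0,-0.0005,0],[0,0,-0.001,0],[0,0,-0.0015,0],[0,0,-0.002,0],[0,0,-0.002,0],[0,0,-0.002,0],[0,0,-0.002,0],[0,0,-0.002,0]]}}

```text
time_s: 19.83
position: [0.518, -0.25, 0.1259]
eef_rot: [3.14, -0.002, -0.188]
force: [0.3, -0.1, -2.9]
grip_width: 0.0118
```

```bash
python3 st.py
```

```text
19.8333 [ 0.518  -0.25    0.1259] [ 3.14e+00 -2.00e-03 -1.88e-01] [ 0.3 -0.1 -2.9] [-0.157 -0.066 -0.022] 0.01183435883610541
```

>>> {"name": "jog_arm", "arguments": {"motion": [[0,0,-0.0005,0],[0,0,-0.001,0],[0,0,-0.0015,0],[0,0,-0.0015,0],[0,0,-0.0015,0],[0,0,-0.0015,0],[0,0,-0.0015,0],[0,0,-0.0015,0]]}}

```text
time_s: 20.5
position: [0.5174, -0.2496, 0.1245]
eef_rot: [3.141, -0.001, -0.187]
force: [0.5, -1.6, -1.3]
grip_width: 0.0123
```

```bash
python3 st.py
```

```text
20.5 [ 0.5174 -0.2496  0.1245] [ 3.141e+00 -1.000e-03 -1.870e-01] [ 0.5 -1.6 -1.3] [-0.674 -0.146  0.125] 0.012321877539623927
```

Run:
```python
from h import *
p=cam('scene','s10')
def z(im,x0,y0,x1,y1,f,n): cv2.imwrite('pics/'+n,cv2.resize(cv2.imread('pics/'+im)[y0:y1,x0:x1],None,fx=f,fy=f,interpolation=cv2.INTER_CUBIC))
z('s10.png',220,110,330,210,6,'zs10.png')
```

```text
(no output)
```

View pics/zs10.png

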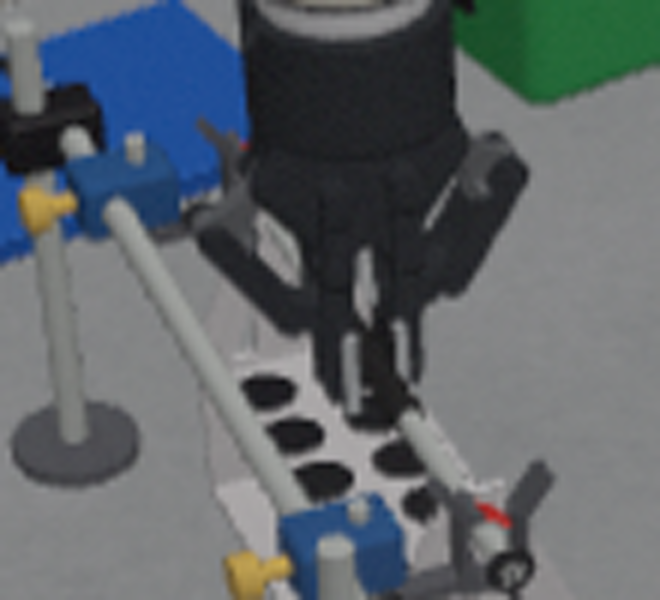

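The left keeper is shut over the rod (red at (495,515) in the zoom, rod end below it at (511,568)), and the right one looks shut too. Now the upward tug.

>>> {"name": "jog_arm", "arguments": {"motion": [[0,0,0.001,0],[0,0,0.002,0],[0,0,0.003,0],[0,0,0.004,0],[0,0,0.005,0],[0,0,0.006,0],[0,0,0.006,0],[0,0,0.006,0]]}}

```text
time_s: 21.22
position: [0.5166, -0.2485, 0.1299]
eef_rot: [-3.141, 0.001, -0.187]
force: [-0.8, -0.1, -6.3]
grip_width: 0.0119
```

```bash
python3 st.py
```

```text
21.2167 [ 0.5166 -0.2485  0.1299] [-3.141e+00  1.000e-03 -1.870e-01] [-0.8 -0.1 -6.3] [-0.363  0.014 -0.043] 0.011888790794689248
```

>>> {"name": "jog_arm", "arguments": {"motion": [[0,0,0.0005,0],[0,0,0.001,0],[0,0,0.0015,0],[0,0,0.002,0],[0,0,0.002,0],[0,0,0.002,0],[0,0,0.002,0],[0,0,0.002,0]]}}

```text
time_s: 21.88
position: [0.5172, -0.2489, 0.1322]
eef_rot: [-3.141, 0.0, -0.187]
force: [0.6, 1.2, -8.4]
grip_width: 0.0119
```

```bash
python3 st.py
```

```text
21.8833 [ 0.5172 -0.2489  0.1322] [-3.141  0.    -0.187] [ 0.6  1.2 -8.4] [-0.423 -0.08  -0.063] 0.011915202874428864
```

The left keeper is taking load first (moment −0.42). I'm continuing so the rod pivots up to the right keeper.

>>> {"name": "jog_arm", "arguments": {"motion": [[0,0,0.0005,0],[0,0,0.001,0],[0,0,0.0015,0],[0,0,0.002,0],[0,0,0.002,0],[0,0,0.002,0],[0,0,0.002,0],[0,0,0.002,0]]}}

```text
time_s: 22.55
position: [0.5171, -0.2491, 0.134]
eef_rot: [3.141, 0.0, -0.187]
force: [1.9, 0.3, -14.7]
grip_width: 0.012
```

```bash
python3 st.py
```

```text
22.55 [ 0.5171 -0.2491  0.134 ] [ 3.141  0.    -0.187] [  1.9   0.3 -14.7] [-0.532 -0.386 -0.071] 0.011957870229849434
```

>>> {"name": "jog_arm", "arguments": {"motion": [[0,0,0.0005,0],[0,0,0.001,0],[0,0,0.001,0],[0,0,0.001,0],[0,0,0.001,0],[0,0,0.001,0],[0,0,0.001,0],[0,0,0.001,0]]}}

```text
time_s: 23.22
position: [0.5171, -0.2491, 0.1343]
eef_rot: [3.141, 0.0, -0.187]
force: [5.2, -1.6, -24.7]
grip_width: 0.0121
```

```bash
python3 st.py
```

```text
23.2167 [ 0.5171 -0.2491  0.1343] [ 3.141  0.    -0.187] [  5.2  -1.6 -24.7] [-0.892 -0.87  -0.081] 0.012051164519924728
```

Both keepers hold rigidly: net pull about 20 N, roughly 12 left and 7 right. A quick picture, then lower onto the seats.

Run:
```python
from h import *
p=cam('scene','s11')
def z(im,x0,y0,x1,y1,f,n): cv2.imwrite('pics/'+n,cv2.resize(cv2.imread('pics/'+im)[y0:y1,x0:x1],None,fx=f,fy=f,interpolation=cv2.INTER_CUBIC))
z('s11.png',220,110,330,210,6,'zs11.png')
```

>>> {"name": "jog_arm", "arguments": {"motion": [[0,0,-0.001,0],[0,0,-0.002,0],[0,0,-0.004,0],[0,0,-0.006,0],[0,0,-0.008,0],[0,0,-0.0095,0],[0,0,-0.0105,0],[0,0,-0.011,0]]}}

```text
time_s: 23.93
position: [0.5172, -0.249, 0.1246]
eef_rot: [-3.141, -0.0, -0.187]
force: [0.1, 0.5, -4.4]
grip_width: 0.0121
```

```bash
python3 st.py
```

```text
23.9333 [ 0.5172 -0.249   0.1246] [-3.141 -0.    -0.187] [ 0.1  0.5 -4.4] [-0.126  0.098  0.021] 0.012065595446694069
```

View pics/zs11.png

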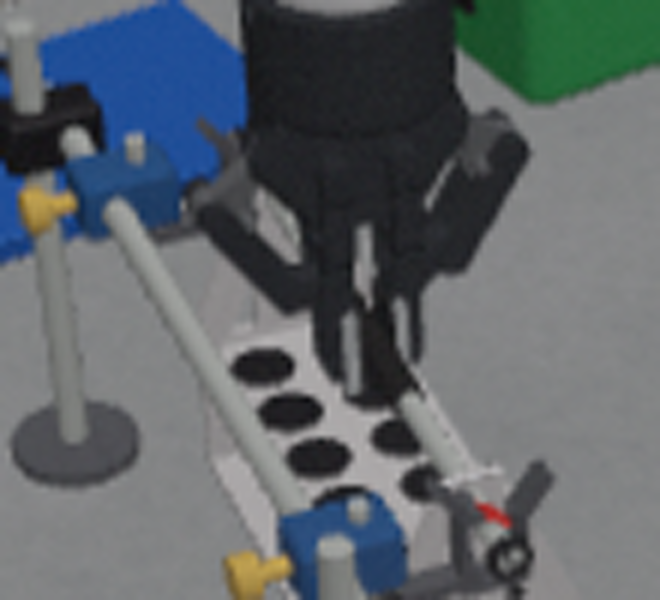

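In the tug picture the rod end is right up under the red left keeper at (495,515). I'm lowering onto the seats.

>>> {"name": "jog_arm", "arguments": {"motion": [[0,0,-0.0005,0],[0,0,-0.001,0],[0,0,-0.0015,0],[0,0,-0.002,0],[0,0,-0.002,0],[0,0,-0.002,0],[0,0,-0.002,0],[0,0,-0.002,0]]}}

```text
time_s: 24.6
position: [0.5173, -0.249, 0.1224]
eef_rot: [-3.142, -0.0, -0.187]
force: [0.9, 0.6, -3.0]
grip_width: 0.0122
```

```bash
python3 st.py
```

```text
24.6 [ 0.5173 -0.249   0.1224] [-3.142 -0.    -0.187] [ 0.9  0.6 -3. ] [-0.022  0.041  0.001] 0.012207440048859805
```

>>> {"name": "jog_arm", "arguments": {"motion": [[0,0,-0.0005,0],[0,0,-0.001,0],[0,0,-0.001,0],[0,0,-0.001,0],[0,0,-0.001,0],[0,0,-0.001,0],[0,0,-0.001,0],[0,0,-0.001,0]]}}

```text
time_s: 25.27
position: [0.5173, -0.249, 0.1213]
eef_rot: [-3.142, -0.0, -0.187]
force: [0.5, 1.3, -1.0]
grip_width: 0.0117
```

```bash
python3 st.py
```

```text
25.2667 [ 0.5173 -0.249   0.1213] [-3.142 -0.    -0.187] [ 0.5  1.3 -1. ] [0.043 0.036 0.014] 0.011675995246629161
```

>>> {"name": "jog_arm", "arguments": {"motion": [[0,0,-0.0005,0],[0,0,-0.001,0],[0,0,-0.001,0],[0,0,-0.001,0],[0,0,-0.001,0],[0,0,-0.001,0],[0,0,-0.001,0],[0,0,-0.001,0]]}}

```text
time_s: 25.93
position: [0.5173, -0.249, 0.121]
eef_rot: [-3.141, -0.0, -0.187]
force: [-0.2, 3.0, 4.6]
grip_width: 0.0126
```

```bash
python3 st.py
```

```text
25.9333 [ 0.5173 -0.249   0.121 ] [-3.141 -0.    -0.187] [-0.2  3.   4.6] [ 0.236  0.316 -0.016] 0.01258702233669341
```

Both ends are seated and stiff. I'm relieving the press, then opening partly, because the cross rod is close behind.

>>> {"name": "jog_arm", "arguments": {"motion": [[0,0,0.0005,0],[0,0,0.001,0],[0,0,0.001,0],[0,0,0.001,0],[0,0,0.001,0],[0,0,0.001,0],[0,0,0.001,0],[0,0,0.001,0]]}}

```text
time_s: 26.6
position: [0.5172, -0.2491, 0.1212]
eef_rot: [3.141, -0.0, -0.187]
force: [0.6, 1.5, -1.9]
grip_width: 0.0121
```

>>> {"name": "jog_arm", "arguments": {"motion": [[0,0,0,0],[0,0,0,0],[0,0,0,0],[0,0,0,0],[0,0,0,0],[0,0,0,0],[0,0,0,0],[0,0,0,0]], "claw": 0.55, "newtons": 20}}

```text
time_s: 27.27
position: [0.5172, -0.2491, 0.1213]
eef_rot: [3.142, -0.0, -0.187]
force: [-0.0, -1.3, -0.2]
grip_width: 0.0383
```

```bash
python3 st.py
python3 - <<'E'
from h import *
p=cam('scene','s12');cam('wrist','w12')
def z(im,x0,y0,x1,y1,f,n): cv2.imwrite('pics/'+n,cv2.resize(cv2.imread('pics/'+im)[y0:y1,x0:x1],None,fx=f,fy=f,interpolation=cv2.INTER_CUBIC))
z('s12.png',220,110,330,210,6,'zs12.png')
E
```

```text
27.2667 [ 0.5172 -0.2491  0.1213] [ 3.142 -0.    -0.187] [-0.  -1.3 -0.2] [ 0.016 -0.005  0.028] 0.03828401336976388
```

View pics/zs12.png

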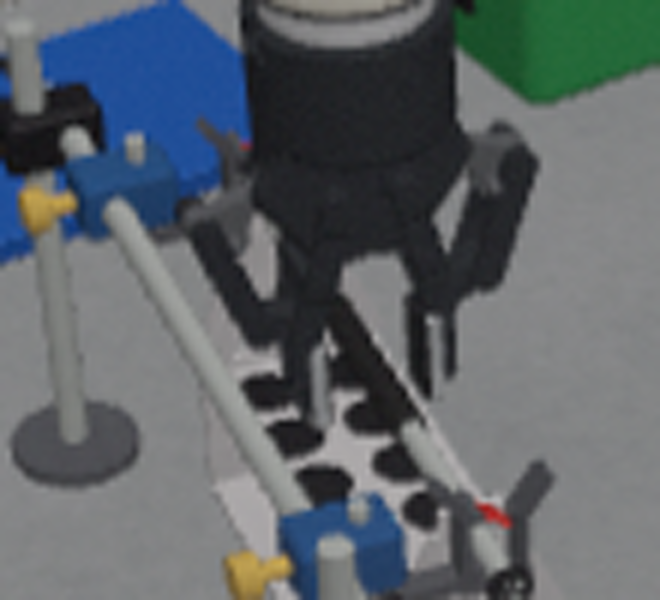

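View pics/w12.png

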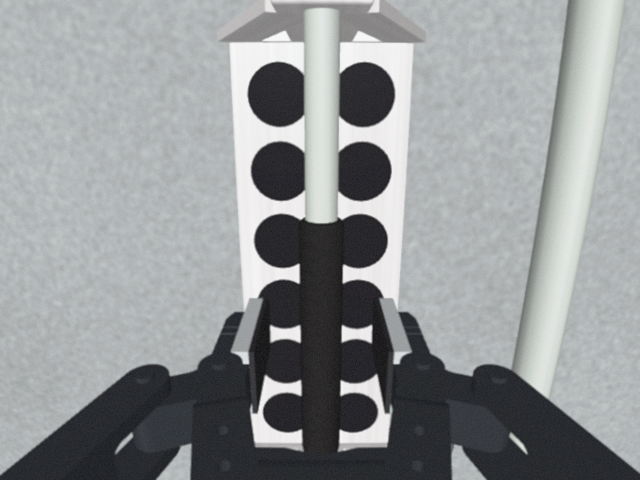

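The rack hangs on the hooks with the fingers clear on both sides of the sleeve at column 320. I'm retreating straight up.

>>> {"name": "jog_arm", "arguments": {"motion": [[0,0,0.005,0],[0,0,0.015,0],[0,0,0.03,0],[0,0,0.05,0],[0,0,0.075,0],[0,0,0.1,0],[0,0,0.13,0],[0,0,0.16,0]]}}

```text
time_s: 28.03
position: [0.5166, -0.2491, 0.2833]
eef_rot: [3.141, 0.0, -0.188]
force: [0.5, -0.1, -0.8]
grip_width: 0.0384
```

>>> {"name": "jog_arm", "arguments": {"motion": [[-0.01,0.02,0.02,0],[-0.02,0.05,0.04,0],[-0.03,0.085,0.05,0],[-0.04,0.12,0.06,0],[-0.04,0.155,0.06,0],[-0.04,0.19,0.06,0],[-0.04,0.225,0.06,0],[-0.04,0.25,0.06,0]]}}

```text
time_s: 28.7
position: [0.4766, 0.004, 0.3423]
eef_rot: [-3.14, -0.001, -0.184]
force: [0.1, -0.1, -0.7]
grip_width: 0.0384
```

>>> {"name": "jog_arm", "arguments": {"motion": [[0,0.03,0,0],[0,0.06,0,0],[0,0.09,0,0],[0,0.11,0,0],[0,0.12,0,0],[0,0.12,0,0],[0,0.12,0,0],[0,0.12,0,0]]}}

```text
time_s: 29.37
position: [0.4772, 0.1188, 0.3416]
eef_rot: [3.141, -0.0, -0.19]
force: [-0.6, -0.8, -0.1]
grip_width: 0.0385
```

```bash
python3 st.py
python3 - <<'E'
from h import *
p=cam('scene','s13');q=cam('top','t13')
def z(im,x0,y0,x1,y1,f,n): cv2.imwrite('pics/'+n,cv2.resize(cv2.imread('pics/'+im)[y0:y1,x0:x1],None,fx=f,fy=f,interpolation=cv2.INTER_CUBIC))
z('s13.png',200,90,340,230,4.2,'zs13.png');z('t13.png',330,180,570,320,3.3,'zt13.png')
E
```

```text
29.3667 [0.4772 0.1188 0.3416] [ 3.141 -0.    -0.19 ] [-0.6 -0.8 -0.1] [-0.048 -0.001 -0.03 ] 0.038514148801108934
```

View pics/zs13.png

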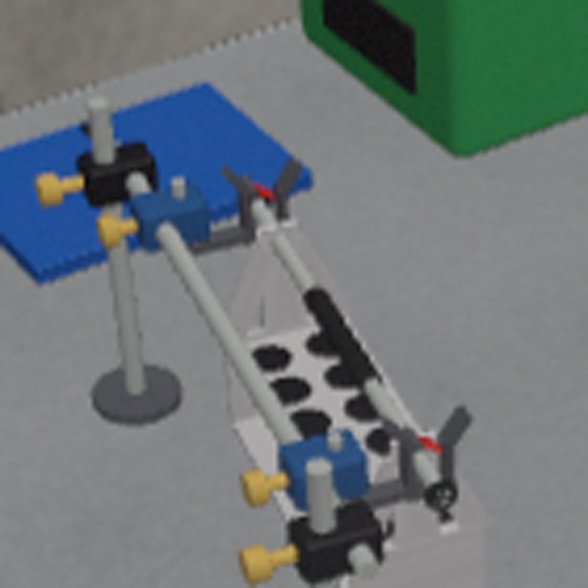

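View pics/zt13.png

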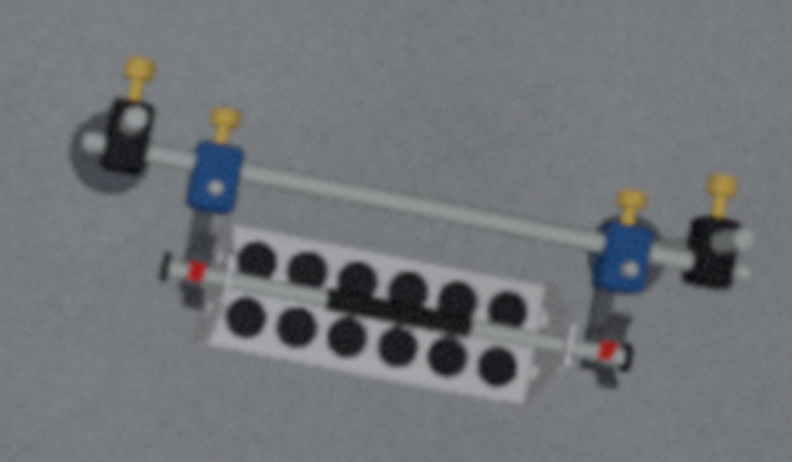

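View pics/s13.png

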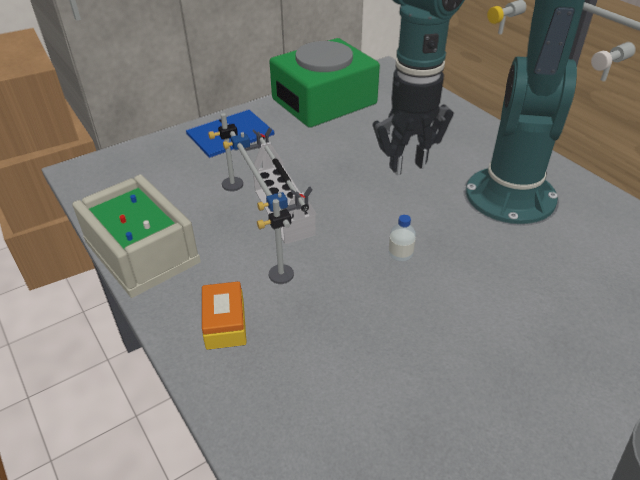

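Both red keepers lie over the rod, at (262,191) and (430,444) in the scene zoom. The rack hangs level, and the bottle and tip box are unmoved. A short settling wait, then I hand in.

>>> {"name": "jog_arm", "arguments": {"motion": [[0,0,0,0],[0,0,0,0],[0,0,0,0],[0,0,0,0],[0,0,0,0],[0,0,0,0],[0,0,0,0],[0,0,0,0]]}}

```text
time_s: 30.13
position: [0.4772, 0.121, 0.3413]
eef_rot: [3.142, 0.0, -0.187]
force: [-0.4, 0.2, -1.3]
grip_width: 0.0383
```

Run:
```python
from h import *
p=cam('scene')['pixels'].astype(int);q=cv2.cvtColor(cv2.imread('pics/s13.png'),cv2.COLOR_BGR2RGB).astype(int)
print('change in rack region',np.abs(p-q)[100:250,220:330].mean(), 'bg',np.abs(p-q)[350:450,300:500].mean())
print(manip.sign_off())
```

```text
change in rack region 0.8835757575757576 bg 0.7349833333333333
the job is handed in; nothing more can be done
None
```

The rack is hanging by its rod on both spring hooks, under both red keepers, and I handed the job in at about 30 s. No verdict was reported.

- **Snap-in:** The right keeper gave way first and the rod tilted in the pads. I then pressed the left end in gently. The highest press I read was about 20 N over both hooks together, with the load close to evenly shared.
- **Tug:** Pulling up gave a rigid stop at about 20 N net. From the wrist moment I put roughly 12 N on the left keeper and 7 N on the right. This split is an estimate, because the sensor only gives the total.
- **Release:** I lowered the rack until both seats carried it, opened the fingers only partly because the cross rod is close behind, and backed away upwards.

**Last checks:**
- Both keepers show shut over the rod in the scene and top pictures, and the rack hangs level.
- The picture around the rack hardly changed over the last 0.8 s, no more than image noise, so it is at rest.
- The bottle and tip box look unmoved, and the gripper is clear of everything.
- The right hook was hidden by the arm during the press and tug, so its snap-in was judged by force then and seen only after I retreated.

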